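Free the locked filter cap of a washing-machine drain pump

ROBOT

A 6-joint arm with a two-finger parallel gripper is mounted at the origin on the work surface. World frame = base frame: x ahead of the robot, y to its left, z up, the work surface at z = 0. Lengths are in mm, angles in rad, forces in N, time in s.
With the tool pointing down it reaches from about 350 to 850 mm from the base axis. Payload 8.1 kg.
Tool frame: the origin (TCP) lies where the fingers leave the gripper's body, on its centre line; the fingertips stand 84 mm ahead of it and the grasp point (between the pads) lies 65 mm ahead of it (r.tcp_to_grasp is the distance from the TCP to the grasp point, in mm); z points along the fingers, y is the direction in which the jaws open and shut (so a half turn about z gives the same grasp; the last joint's range is limited). The gripper opens to 93 mm and grips with 3 to 60 N. Pads are 15 mm wide; open, the fingers measure 128 mm over their backs; the gripper's body (75 mm by 188 mm) begins 65 mm behind the grasp point.
Start: joints at [1.021, 0.13, 1.488, -0, 1.523, -0.085], TCP at [268.927, 536.362, 302.735] pointing down, gripper open.
Joint ranges: [-2.96, 2.96], [-0.89, 2.26], [0.02, 2.5], [-1.34, 4.48], [0, 2.73], [-2.66, 2.66]. Speed limits (rad/s): [2.39, 2.39, 2.79, 3.14, 3.14, 3.14].

INTERFACE

Orientations are given as a unit quaternion [x, y, z, w].
In Python, from workcell import r gives the robot as it stands.
- The arm moves only by the tool apply_moves, never from a script. Its argument "plan" is a list of rows, each an object of numbers: "dx", "dy", "dz": the shift along the tool's x, y, z in mm; "rx", "ry", "rz": the turn, a rotation vector about the tool's x, y, z in rad; "fingers": the opening in per cent of the stroke, from 0 (shut) to 100 (fully open). A call has 1 to 20 rows; each row shifts and turns the pose as measured when the row begins, along the tool's axes as they then stand; what a row does not reach is not made up. A row lasts 1/8 s, in which the tool goes at most 62.5 mm and 10.7 degrees, less where a joint would pass 70% of its speed; a pose out of reach is approached as far as the arm can. A call with a gripper value outside its range is refused whole. The fingers move at their own pace and stop on an object; the grip force is fixed at half the most. Time passes only in rows, so rows that do not move let the fingers close. It gives the time, the measured TCP pose, the force and the opening at its end, in the units of the state.
- r.sense(): the state, without advancing time (a new reading comes with each control period).
- r.capture(name): name is "side" or "top"; returns a dict with "color" (420x560x3 uint8, red, green, blue), "fx", "fy", "cx", "cy" (pixels), "origin" and "orientation" of the camera in the world. Camera axes: x right, y down, z forward; pixel columns grow to the right and rows downward; lengths in mm; the calibration is good to about 2 mm. A picture is of the moment at which its call begins. There is no depth.
- r.close_job(): hands the job in, once; it reports no verdict.
Trained networks look in a picture, given as the dict that the camera call returned (one of the last four; its "shot" number tells which), for a name from the list of things; names that differ only in an ending like _2 or _b are one class to them, and where a whole thing is asked for, a point or a joint stands for the part that bears it (a point fixed in the world has none). Each returns a list of dicts, best first, with "p" (0 to 1); they miss things now and then, are a little off and sometimes report something else, mostly with a low value. They report only what shows in the picture. A call takes as long as a camera call. They do not tell look-alikes from the thing itself.
- r.boxes_of(name, picture): "bbox" ([left, top, right, bottom] in pixels, round what is visible of it).
The state is a dict: "t": time; "joint_positions": joint angles; "joint_vel": joint speeds; "joint_torque": joint torques, N m; "tool_pos": TCP position; "tool_rot": TCP orientation; "ft_force": force on the tool from outside, world axes, zero at the start; "torque": the same for the moment, N m; "grip_width": finger opening in mm.
Only numpy, scipy, OpenCV 4.12 (cv2) and the standard library are available. Lean on these libraries where they do the work, as an engineer would, in place of code of your own. Each camera call takes 0.05 s, during which the arm holds its last target. There are 200 camera calls.

TASK

Knock the pump's red-topped locking pin fully down with the mallet (never with the gripper itself), then set the mallet back down on the bench. Then free the orange twist-lock cap: some of these pumps have a left-hand cap and nothing outside shows it, so try turning one way and, if it stops almost at once, turn the other way until it comes to its stop, then lift it straight off. Finish while still holding the cap in the gripper, upright and still, a good hand's breadth (10 cm) above the pump; leave the other things on the bench where they are.

Things in the scene. Friction and masses are not known exactly. Their poses are not given: they have to be found in the camera images.
- pump: Grey drain pump fixed to the bench. Origin on the bench below the centre of the cap's port; flat top 75 mm up. In its axes it spans x -73 to +42 mm at the port (y -42 to +42), x -42 to +42 along the gear end (y to +150), with a round motor bell (68 mm wide, top 105 mm up) at y = +114 and an outlet stub to x = +92 beside it.
- pin: Locking pin: upright steel pin 14 mm thick with a red 20 mm head, top 45 mm above this origin. On its axis at x = -60 mm, y = 0 of the pump; origin level with the pump's top when the pin is up. A low steel tongue reaches 20 mm towards the cap, between two ears on the cap's rim, and keeps the cap from turning until the pin is down.
- pin_top (a point): Centre of the flat red top of the pin: 120 to 118 mm above the bench at the start, 106 mm when fully down against its stop (14 mm travel, straight down). It is stiff: about 9 N moves it slowly, more if fast (15 N at 0.4 m/s), and it stays where it is left. The cap is free to turn once the top is below 111 mm.
- cap: Orange cap, loose, 110 to 180 g. Flange 76 mm wide, 8 mm thick, on the pump's top; two ears on its -x rim (46 mm from the axis) astride the pin's tongue. Origin: centre of the flange's underside, 75 mm above the bench when on. Grip bar along its x: 44 mm long, 16 mm wide, 8 to 42 mm above the origin. A key bar reaches 24 mm below. At the start its x axis is the pump's.
- cap_grip (a point): Good grip point on the cap's axis, in the bar, 28 mm above the flange's underside.
- cap_key (a point): Foot of the cap's stem, on its axis, 24 mm below the flange. Pin down, the cap turns freely without rising: the wrong way it meets a hard stop after 0.17 rad; the right way (clockwise or anticlockwise, differs from start to start, cannot be seen) a hard stop at 0.82 rad from the start, where it lifts straight off (from about 0.65 rad); before that it cannot be pulled off.
- mallet: Mallet, 250 to 500 g, standing on the flat lower face of its head. Origin: centre of that face. Black rubber head, upright cylinder 45 mm wide, 60 mm high. Wooden handle runs level along the mallet's -x to 135 mm from the head's axis, 18 mm wide (y), 22 mm high, its middle 34 mm above the origin. The lower face strikes when the handle is held level.
- mallet_grip (a point): Point in the middle of the handle's section, 45 mm from the head's axis, 34 mm above the lower face: a good place to grip, fingers closing along the mallet's y.
- bottle: White bottle 64 mm wide, 150 mm high, standing; bystander. Origin at its foot. It and the mallet may have swapped sides.
- screwdriver: Screwdriver lying on the bench; bystander.
- pulley: Aluminium pulley, flat ring 90 mm wide, 20 mm thick; bystander.
- jar: Amber jar 60 mm wide, 80 mm high; bystander.
Mind the look-alikes: they are no part of the job. What is shaped like the mallet but green or turquoise is not meant.

How it is judged:
By the outcome, as a careful person would: the job done as asked, in the order asked, and still so for the second after the job is handed in, while the arm keeps its last pose, push and grip.
It also fails if it takes over 72 s, if anything falls off the work surface, if the arm or the gripper's body presses on something with over 40 N, if the wrist force passes 120 N, or if a joint passes its speed limit or range.

## Working session

There is one attempt and no reset: what is moved stays moved. The work goes in short steps, Python scripts to look and compute and a tool call to move; the robot and the scene stay as the last step left them, time stands still between calls to the robot, and variables do not carry over. Pictures are saved under pics/ and viewed, about 8 in all and at most 12, crops included, and the job is handed in when it is done.

Besides the shell and the picture viewer there is one more tool, called after "Request:" as name([rows], argument=value, ...), one row to a line, values as JSON. apply_moves: Moves the arm, as the interface text tells. Its arguments: {"type":"object","properties":{"plan":{"type":"array","items":{"type":"object","properties":{"dx":{"type":"number"},"dy":{"type":"number"},"dz":{"type":"number"},"rx":{"type":"number"},"ry":{"type":"number"},"rz":{"type":"number"},"fingers":{"type":"number"}}}}},"required":["plan"]}

```bash
ls; mkdir -p pics
cat > h.py <<'E'
from workcell import r
import numpy as np, cv2
from scipy.spatial.transform import Rotation as R
def cap(n,fn=None):
    c=r.capture(n)
    if fn: cv2.imwrite('pics/'+fn,c['color'][:,:,::-1])
    return c
def pix(c,u,v,z):
    d=R.from_quat(c['orientation']).apply([(u-c['cx'])/c['fx'],(v-c['cy'])/c['fy'],1])
    o=np.array(c['origin']); return o+d*(z-o[2])/d[2]
def proj(c,p):
    q=R.from_quat(c['orientation']).inv().apply(np.array(p)-c['origin'])
    return np.array([c['cx']+c['fx']*q[0]/q[2],c['cy']+c['fy']*q[1]/q[2]])
E
python3 - <<'E'
from h import *
for n in ('top','side'):
    c=cap(n,n+'0.png')
    print(n,c['origin'],c['orientation'],c['fx'],c['cx'],c['cy'])
    for k in ('pump','pin','cap','mallet','bottle','screwdriver','pulley','jar'):
        print(k,[(np.round(b['bbox']).tolist(),round(b['p'],2)) for b in r.boxes_of(k,c)[:3]])
print(r.sense())
E
```

```text
pics
top [ 345.27178578  -31.31463925 1265.16921251] [-0.6992618   0.71291695 -0.02597313  0.04591031] 447.5426372543824 282.14686100108895 213.0798055145952
pump [([242.0, 130.0, 318.0, 193.0], 0.81)]
pin []
cap [([286.0, 148.0, 314.0, 181.0], 0.62), ([379.0, 170.0, 405.0, 231.0], 0.33)]
mallet [([382.0, 173.0, 402.0, 229.0], 0.92), ([240.0, 212.0, 255.0, 268.0], 0.85), ([392.0, 254.0, 437.0, 298.0], 0.79)]
bottle []
screwdriver [([347.0, 95.0, 353.0, 141.0], 0.81)]
pulley [([424.0, 146.0, 453.0, 180.0], 0.67)]
jar [([114.0, 150.0, 145.0, 171.0], 0.7)]
side [ 330.90371218  939.84802421 1109.52013214] [-0.08122486  0.92517889 -0.36982552  0.02599294] 438.21979925382925 279.7209177958181 207.36900237217628
pump []
pin [([259.0, 192.0, 268.0, 206.0], 0.58)]
cap [([236.0, 185.0, 260.0, 203.0], 0.88)]
mallet [([267.0, 154.0, 309.0, 172.0], 0.81), ([332.0, 152.0, 360.0, 184.0], 0.77), ([278.0, 238.0, 314.0, 257.0], 0.57)]
bottle [([231.0, 280.0, 251.0, 323.0], 0.74)]
screwdriver [([236.0, 187.0, 261.0, 202.0], 0.72), ([202.0, 173.0, 246.0, 184.0], 0.47)]
pulley [([255.0, 136.0, 277.0, 150.0], 0.65)]
jar [([182.0, 318.0, 202.0, 350.0], 0.84)]
{'t': 0.9, 'joint_positions': array([ 1.02059229e+00,  1.30359924e-01,  1.48818378e+00,  1.10251551e-05,
        1.52302551e+00, -8.53647885e-02]), 'joint_vel': array([ 0.00014132, -0.00022159, -0.00076321, -0.00088912, -0.00185737,
        0.00150899]), 'joint_torque': array([ 1.26236005e-04, -5.59758818e+01, -4.92057359e+01,  7.68889510e-02,
        2.26105383e-02,  6.73948671e-05]), 'tool_pos': array([268.92808322, 536.36099082, 302.76809372]), 'tool_rot': array([ 2.30333016e-01,  9.73111865e-01,  1.28540017e-05, -1.56842720e-06]), 'ft_force': array([ 0.40853209, -0.42511142, -0.74251203]), 'torque': array([-0.00753628,  0.00191028, -0.04166733]), 'grip_width': 93.18589291274812}
```

Run:
```python
import cv2,numpy as np
a=cv2.imread('pics/top0.png')[85:310,100:460]; b=cv2.imread('pics/side0.png')[120:360,150:390]
cv2.imwrite('pics/a.png',cv2.resize(a,None,fx=2.2,fy=2.2,interpolation=3))
cv2.imwrite('pics/b.png',cv2.resize(b,None,fx=2.5,fy=2.5,interpolation=3))
```

```text
(no output)
```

View pics/a.png

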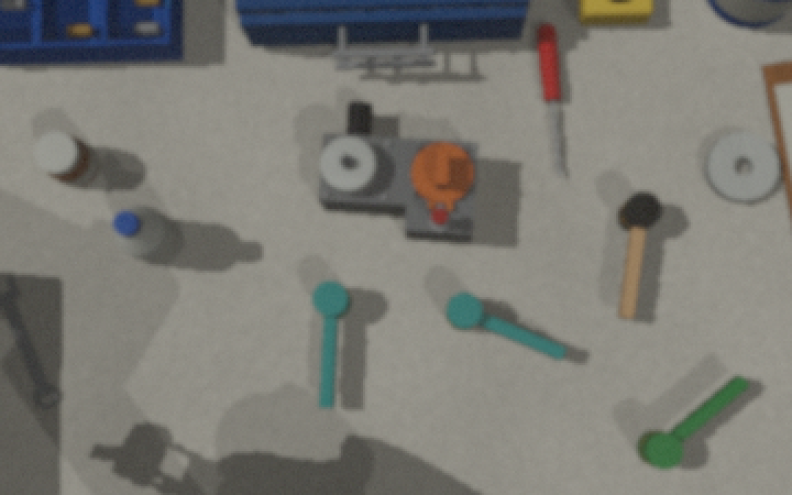

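View pics/b.png

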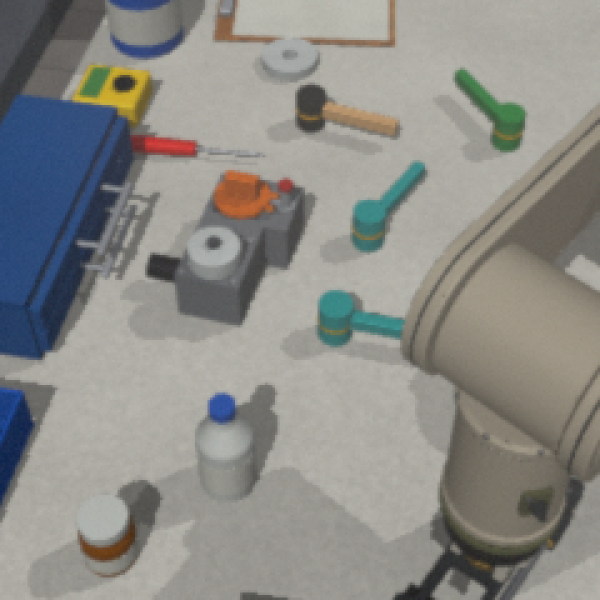

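The top view shows the pump with the cap at about pixel (301,163) and the red pin at (300,182). The real mallet has its black head at (391,180) and its handle end at (386,229); the turquoise and green ones are decoys. I'll measure these precisely next.

```bash
cat > m.py <<'E'
from h import *
def seg(c,lo,hi,roi):
    x0,y0,x1,y1=roi
    h=cv2.cvtColor(c['color'],cv2.COLOR_RGB2HSV)[y0:y1,x0:x1]
    m=cv2.inRange(h,lo,hi) 
    n,l,s,ce=cv2.connectedComponentsWithStats(m)
    i=1+np.argmax(s[1:,4]); 
    ys,xs=np.nonzero(l==i); return xs+x0,ys+y0
E
python3 - <<'E'
from m import *
T=cap('top');S=cap('side')
def rep(c,nm,lo,hi,roi,z):
    xs,ys=seg(c,lo,hi,roi); u,v=xs.mean(),ys.mean()
    print(nm,len(xs),np.round([u,v,xs.min(),xs.max(),ys.min(),ys.max()],1),np.round(pix(c,u,v,z),1)); return xs,ys
rep(T,'pin',(0,110,70),(6,255,255),(290,172,310,192),119)
rep(T,'pinb',(172,90,70),(180,255,255),(290,172,310,192),119)
rep(S,'pin',(0,110,70),(4,255,255),(255,188,275,202),117)
rep(S,'pinb',(172,90,70),(180,255,255),(255,188,275,202),117)
rep(T,'cap',(7,140,70),(16,255,255),(280,140,320,190),90)
rep(S,'cap',(7,140,70),(16,255,255),(230,180,270,212),90)
rep(T,'head',(0,0,0),(180,255,65),(378,165,405,192),55)
rep(S,'head',(0,0,0),(180,255,75),(264,150,284,176),35)
for c,roi,z in ((T,(375,185,405,235),45),(S,(276,155,315,180),42)):
    xs,ys=rep(c,'handle',(8,70,110),(25,255,255),roi,z)
    P=np.array([pix(c,a,b,z) for a,b in zip(xs,ys)])[:,:2]
    q=P-P.mean(0); w,V=np.linalg.eigh(q.T@q); d=V[:,1]; t=q@d
    print('dir',d,np.arctan2(d[1],d[0]),'ends',P.mean(0)+d*t.min(),P.mean(0)+d*t.max())
# bell top disc
rep(T,'bell',(0,0,120),(180,60,255),(242,145,274,178),105)
rep(S,'bell',(0,0,140),(180,60,255),(222,208,250,235),105)
E
```

```text
pin 38 [299.5 182.6 296.  302.  180.  186. ] [541.1 -46.3 119. ]Traceback (most recent call last):
  File "<stdin>", line 7, in <module>
  File "<stdin>", line 4, in rep
  File "m.py", line 7, in seg
    i=1+np.argmax(s[1:,4]);
        ~~~~~~~~~^^^^^^^^^
    return _wrapfunc(a, 'argmax', axis=axis, out=out, **kwds)
    return bound(*args, **kwds)
ValueError: attempt to get argmax of an empty sequence
```

Run:
```python
from m import *
T=cap('top');S=cap('side')
def rep(c,nm,lo,hi,roi,z):
  try:
    xs,ys=seg(c,lo,hi,roi); u,v=xs.mean(),ys.mean()
    print(nm,len(xs),np.round([u,v,xs.min(),xs.max(),ys.min(),ys.max()],1),np.round(pix(c,u,v,z),1)); return xs,ys
  except ValueError: print(nm,'none')
rep(T,'pin',(0,110,70),(6,255,255),(290,172,310,192),119)
rep(S,'pin',(0,110,70),(5,255,255),(255,188,275,202),117)
rep(T,'cap',(7,140,70),(16,255,255),(280,140,320,190),90)
rep(S,'cap',(7,140,70),(16,255,255),(230,180,270,212),90)
rep(T,'head',(0,0,0),(180,255,65),(378,165,405,192),55)
rep(S,'head',(0,0,0),(180,255,75),(264,150,284,176),35)
for c,roi,z in ((T,(375,185,405,235),45),(S,(276,155,315,180),42)):
    o=rep(c,'handle',(8,70,110),(25,255,255),roi,z)
    if not o: continue
    xs,ys=o
    P=np.array([pix(c,a,b,z) for a,b in zip(xs,ys)])[:,:2]
    q=P-P.mean(0); w,V=np.linalg.eigh(q.T@q); d=V[:,1]; t=q@d
    print('dir',d,np.arctan2(d[1],d[0]),'ends',P.mean(0)+d*t.min(),P.mean(0)+d*t.max())
rep(T,'bell',(0,0,120),(180,60,255),(242,145,274,178),105)
rep(S,'bell',(0,0,140),(180,60,255),(222,208,250,235),105)
def big(c,x0,y0,x1,y1): return cv2.resize(c['color'][y0:y1,x0:x1,::-1],None,fx=8,fy=8,interpolation=0)
a=big(T,280,143,325,200);b=big(T,372,165,412,235);d=big(S,228,180,276,212)
W=np.zeros((600,800,3),np.uint8)
W[:a.shape[0],:360]=a;W[:560,370:690]=b
cv2.imwrite('pics/c.png',W)
```

```text
pin 36 [299.4 182.5 296.  302.  180.  186. ] [541.2 -46.2 119. ]
pin 20 [264.  193.9 262.  266.  192.  196. ] [539.  -40.7 117. ]
cap 575 [300.6 163.6 288.  314.  151.  179. ] [597.1 -50.7  90. ]
cap 319 [246.6 197.9 236.  260.  189.  206. ] [596.8 -38.8  90. ]
head 190 [391.2 180.7 383.  399.  174.  187. ] [ 551.5 -296.6   55. ]
head 94 [274.  159.9 269.  279.  155.  165. ] [ 554.1 -307.4   35. ]
handle 286 [387.  208.5 382.  393.  188.  229. ] [ 476.8 -284.2   45. ]
dir [-0.98540907  0.17020271] 2.9705572728474503 ends [ 532.73770941 -293.82937907] [ 420.83772252 -274.50168867]
handle 199 [293.5 166.9 279.  308.  161.  173. ] [ 475.  -273.2   42. ]
dir [-0.97862621  0.20564712] 2.9344677350351183 ends [ 533.38509406 -285.56274125] [ 419.21674257 -261.57156583]
bell 555 [254.2 159.1 242.  269.  145.  177. ] [609.1  71.9 105. ]
bell 322 [232.8 217.9 222.  245.  208.  230. ] [615.7  68.  105. ]
```

View pics/c.png

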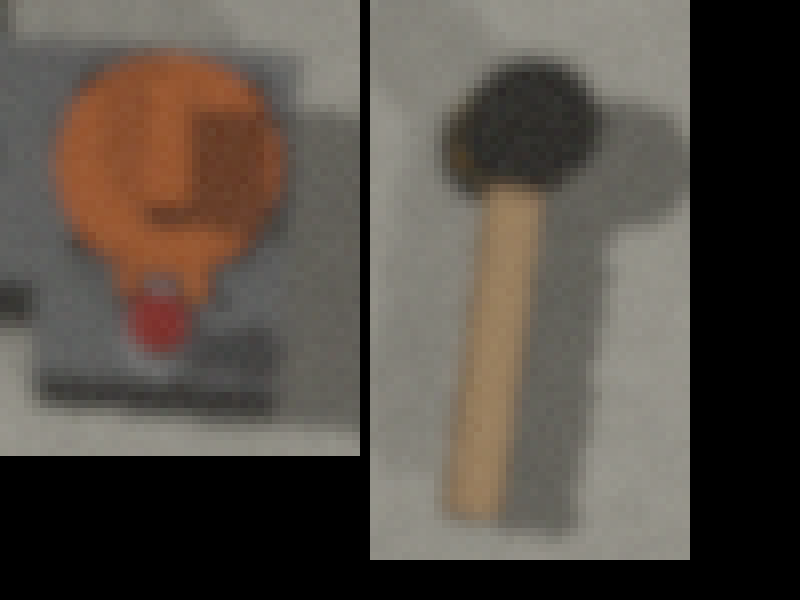

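The pump and mallet are located. Mallet: head at about (553,-298), yaw -0.16, and the end of the handle is 135 mm away as it should be. I'll move towards it and refine the pump's yaw on the way.

Request:
apply_moves([
  {"rz":-0.16},
  {"rz":-0.145},
  {"dx":-20,"dy":-55},
  {"dx":-20,"dy":-55},
  {"dx":-20,"dy":-55},
  {"dx":-20,"dy":-55},
  {"dx":-15,"dy":-55},
  {"dx":-10,"dy":-55},
  {"dx":-5,"dy":-55},
  {"dx":0,"dy":-55},
  {"dx":0,"dy":-55},
  {"dx":0,"dy":-55},
  {"dx":0,"dy":-55},
  {"dx":0,"dy":-55},
])

```text
invalid input
```

```bash
cat >> h.py <<'E'
def delta(x,y,z,ya=None):
    "tool shift to bring GRASP point to world x,y,z and tool y axis angle to ya"
    s=r.sense(); Q=R.from_quat(s['tool_rot']); M=Q.as_matrix()
    g=s['tool_pos']+M[:,2]*r.tcp_to_grasp
    a=np.arctan2(M[1,1],M[0,1])
    print('t',round(s['t'],2),'grasp',np.round(g,1),'yang',round(a,4),'tilt',np.round(M[:2,2],4),'F',np.round(s['ft_force'],1),'w',round(s['grip_width'],1),'q',np.round(s['joint_positions'],2))
    print(' tool shift',np.round(M.T@(np.array([x,y,z])-g),1),'rz',None if ya is None else round(-(ya-a),4))
E
python3 - <<'E'
from m import *
delta(515.5,-291.9,120,1.411)
T=cap('top')
# mallet, pump edges
print('head',pix(T,391.9,180.1,60),'cap',pix(T,300.75,163.1,83),'pin',pix(T,299.4,182.5,120))
g=cv2.cvtColor(T['color'],cv2.COLOR_RGB2GRAY)
z=8;x0,y0,x1,y1=230,120,335,205
cv2.imwrite('pics/d.png',cv2.resize(T['color'][y0:y1,x0:x1,::-1],None,fx=7,fy=7,interpolation=cv2.INTER_CUBIC))
E
```

```text
t 1.1 grasp [268.9 536.4 237.5] yang 1.106 tilt [0. 0.] F [-0.4  0.1 -0.7] w 93.0 q [ 1.02  0.13  1.49 -0.    1.52 -0.09]
 tool shift [-591.7 -629.9  117.4] rz -0.305
head [ 552.21497421 -297.34746458   60.        ] cap [600.02369022 -51.35087987  83.        ] pin [541.09710457 -46.10712288 120.        ]
```

View pics/d.png

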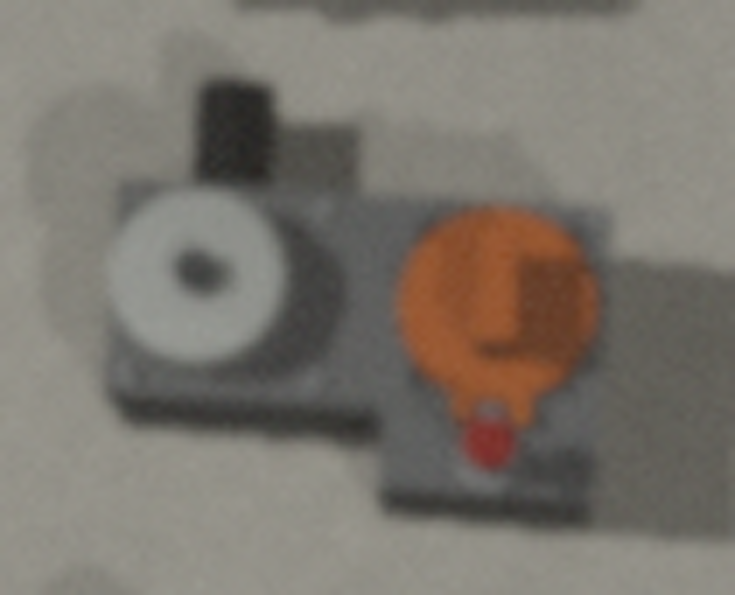

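Run:
```python
from m import *
T=cap('top')
f=lambda a,b,z: pix(T,230+a/7-.5,120+b/7-.5,z)[:2]
A=f(125,187,75);B=f(608,214,75);b=f(197,275,105);c=f(498,306,83);p=f(490,442,120)
ang=lambda d:np.arctan2(-d[0],d[1])
print('edge',ang(A-B)*-1 if 0 else np.arctan2(-(A-B)[0],(A-B)[1]),'bell',b,'cap',c,'pin',p, np.arctan2(-(b-c)[0],(b-c)[1]),np.linalg.norm(b-c),np.linalg.norm(c-p),np.arctan2((c-p)[1],(c-p)[0]))
```

```text
edge -0.08207872069638762 bell [609.62610527  62.60604757] cap [599.71890008 -51.0567989 ] pin [540.71704655 -46.35754044] -0.08694335546337295 114.09380080091168 59.18869613268091 -0.0794781737249651
```

Request:
apply_moves([
  {"dx":0,"dy":0,"dz":0,"rx":0,"ry":0,"rz":-0.16,"fingers":100},
  {"dx":0,"dy":0,"dz":0,"rx":0,"ry":0,"rz":-0.145,"fingers":100},
])

```text
t: 1.45
tool_pos: [268.9, 536.4, 302.7]
tool_rot: [0.076, 0.997, 0.0, -0.0]
ft_force: [0.6, 0.4, -0.5]
grip_width: 92.6
```

Request:
apply_moves([
  {"dx":-27,"dy":-55,"dz":0,"rx":0,"ry":0,"rz":0,"fingers":100},
  {"dx":-27,"dy":-55,"dz":0,"rx":0,"ry":0,"rz":0,"fingers":100},
  {"dx":-27,"dy":-55,"dz":0,"rx":0,"ry":0,"rz":0,"fingers":100},
  {"dx":-27,"dy":-55,"dz":0,"rx":0,"ry":0,"rz":0,"fingers":100},
  {"dx":-27,"dy":-55,"dz":0,"rx":0,"ry":0,"rz":0,"fingers":100},
  {"dx":-27,"dy":-55,"dz":0,"rx":0,"ry":0,"rz":0,"fingers":100},
  {"dx":-27,"dy":-55,"dz":0,"rx":0,"ry":0,"rz":0,"fingers":100},
  {"dx":-27,"dy":-55,"dz":0,"rx":0,"ry":0,"rz":0,"fingers":100},
  {"dx":-27,"dy":-55,"dz":0,"rx":0,"ry":0,"rz":0,"fingers":100},
  {"dx":-27,"dy":-55,"dz":0,"rx":0,"ry":0,"rz":0,"fingers":70},
  {"dx":-27,"dy":-55,"dz":0,"rx":0,"ry":0,"rz":0,"fingers":70},
  {"dx":-27,"dy":-55,"dz":0,"rx":0,"ry":0,"rz":0,"fingers":70},
  {"dx":-27,"dy":-55,"dz":0,"rx":0,"ry":0,"rz":0,"fingers":70},
  {"dx":-27,"dy":-55,"dz":0,"rx":0,"ry":0,"rz":0,"fingers":70},
])

```text
t: 3.2
tool_pos: [533.5, -295.8, 305.9]
tool_rot: [0.071, 0.997, -0.0, 0.006]
ft_force: [0.0, 0.5, 0.3]
grip_width: 65.1
```

```bash
python3 -c "
from h import *
delta(515.2,-291.6,34,1.411)"
```

```text
t 3.2 grasp [ 534.2 -295.8  240.6] yang 1.4281 tilt [ 0.0111 -0.0009] F [0.  0.5 0.3] w 65.1 q [-0.59  0.15  1.46  0.01  1.52 -2.02]
 tool shift [ 21.7   1.3 206.3] rz 0.0171
```

Request:
apply_moves([
  {"dx":20,"dy":1,"dz":40,"rx":0,"ry":0.011,"rz":0.017,"fingers":70},
  {"dx":0,"dy":0,"dz":50,"rx":0,"ry":0,"rz":0,"fingers":70},
  {"dx":0,"dy":0,"dz":50,"rx":0,"ry":0,"rz":0,"fingers":70},
  {"dx":0,"dy":0,"dz":0,"rx":0,"ry":0,"rz":0,"fingers":70},
])

```text
t: 3.7
tool_pos: [515.0, -298.5, 161.9]
tool_rot: [0.083, 0.997, -0.0, 0.0]
ft_force: [0.0, 0.2, 0.2]
grip_width: 65.3
```

```bash
python3 -c "
from h import *
delta(515.2,-291.6,34,1.411)"
```

```text
t 3.7 grasp [ 515.  -298.5   96.6] yang 1.4042 tilt [ 0.0006 -0.0005] F [0.  0.2 0.2] w 65.3 q [-0.61  0.23  1.65 -0.    1.27 -2.02]
 tool shift [ 1.   6.9 62.6] rz -0.0068
```

Request:
apply_moves([
  {"dx":1,"dy":7,"dz":30,"rx":0,"ry":0,"rz":-0.007,"fingers":70},
  {"dx":0,"dy":0,"dz":30,"rx":0,"ry":0,"rz":0,"fingers":70},
  {"dx":0,"dy":0,"dz":0,"rx":0,"ry":0,"rz":0,"fingers":70},
])

```text
t: 4.08
tool_pos: [519.0, -293.6, 108.8]
tool_rot: [0.079, 0.997, -0.002, 0.004]
ft_force: [-0.1, -0.2, 0.2]
grip_width: 65.2
```

```bash
python3 -c "
from h import *
delta(515.2,-291.6,34,1.411)"
```

```text
t 4.08 grasp [ 519.6 -294.    43.5] yang 1.4118 tilt [ 0.0081 -0.0057] F [-0.1 -0.2  0.2] w 65.2 q [-0.6   0.29  1.68 -0.    1.17 -2.01]
 tool shift [4.8 1.7 9.4] rz 0.0008
```

Request:
apply_moves([
  {"dx":4,"dy":1.5,"dz":8,"rx":-0.004,"ry":0.008,"rz":0,"fingers":70},
  {"dx":0,"dy":0,"dz":0,"rx":0,"ry":0,"rz":0,"fingers":70},
])

```text
t: 4.32
tool_pos: [517.5, -292.9, 105.4]
tool_rot: [0.079, 0.997, -0.002, 0.003]
ft_force: [0.5, -0.1, -0.3]
grip_width: 65.1
```

```bash
python3 -c "
from h import *
delta(515.2,-291.6,34,1.411)"
```

```text
t 4.33 grasp [ 517.9 -293.1   40.1] yang 1.4121 tilt [ 0.0055 -0.0036] F [ 0.5 -0.1 -0.3] w 65.1 q [-0.6   0.29  1.68  0.    1.16 -2.01]
 tool shift [2.9 1.1 6.1] rz 0.0011
```

Request:
apply_moves([
  {"dx":4,"dy":1,"dz":6,"rx":-0.003,"ry":0.005,"rz":0,"fingers":70},
  {"dx":1,"dy":1,"dz":4,"rx":-0.002,"ry":0.003,"rz":0,"fingers":70},
  {"dx":0,"dy":0,"dz":1,"rx":0,"ry":0,"rz":0,"fingers":0},
  {"dx":0,"dy":0,"dz":0,"rx":0,"ry":0,"rz":0,"fingers":0},
  {"dx":0,"dy":0,"dz":0,"rx":0,"ry":0,"rz":0,"fingers":0},
  {"dx":0,"dy":0,"dz":0,"rx":0,"ry":0,"rz":0,"fingers":0},
])

```text
t: 5.08
tool_pos: [513.7, -290.8, 96.1]
tool_rot: [0.079, 0.997, 0.001, 0.0]
ft_force: [-0.4, 0.1, -0.5]
grip_width: 29.8
```

```bash
python3 -c "
from h import *
delta(515.2,-291.6,34,1.411)"
```

```text
t 5.08 grasp [ 513.8 -290.7   30.8] yang 1.4119 tilt [0.0007 0.0011] F [-0.4  0.1 -0.5] w 29.8 q [-0.6   0.3   1.69  0.    1.15 -2.02]
 tool shift [-1.6 -0.7 -3.2] rz 0.0009
```

Request:
apply_moves([
  {"dx":-1,"dy":-0.5,"dz":-3,"rx":0,"ry":0,"rz":0,"fingers":0},
  {"dx":0,"dy":0,"dz":0,"rx":0,"ry":0,"rz":0,"fingers":0},
  {"dx":0,"dy":0,"dz":0,"rx":0,"ry":0,"rz":0,"fingers":0},
])

```text
t: 5.45
tool_pos: [514.8, -291.5, 99.4]
tool_rot: [0.079, 0.997, 0.001, 0.0]
ft_force: [-0.1, -0.4, -1.6]
grip_width: 18.2
```

```bash
python3 -c "
from h import *
delta(515.2,-291.6,34,1.411)"
```

```text
t 5.45 grasp [ 514.8 -291.4   34.1] yang 1.412 tilt [0.0007 0.0011] F [-0.1 -0.4 -1.6] w 18.2 q [-0.6   0.29  1.69  0.    1.16 -2.02]
 tool shift [-0.4 -0.1  0.1] rz 0.001
```

Request:
apply_moves([
  {"dx":0,"dy":0,"dz":0,"rx":0,"ry":0,"rz":0,"fingers":0},
  {"dx":0,"dy":0,"dz":-10,"rx":0,"ry":0,"rz":0,"fingers":0},
  {"dx":0,"dy":0,"dz":-25,"rx":0,"ry":0,"rz":0,"fingers":0},
  {"dx":0,"dy":0,"dz":-35,"rx":0,"ry":0,"rz":0,"fingers":0},
  {"dx":0,"dy":0,"dz":-35,"rx":0,"ry":0,"rz":0,"fingers":0},
  {"dx":0,"dy":0,"dz":-30,"rx":0,"ry":0,"rz":0,"fingers":0},
  {"dx":0,"dy":0,"dz":-15,"rx":0,"ry":0,"rz":0,"fingers":0},
  {"dx":0,"dy":0,"dz":-5,"rx":0,"ry":0,"rz":0,"fingers":0},
  {"dx":0,"dy":0,"dz":0,"rx":0,"ry":0,"rz":0,"fingers":0},
])

```text
t: 6.58
tool_pos: [512.0, -290.0, 256.5]
tool_rot: [0.079, 0.997, 0.003, -0.004]
ft_force: [0.1, 0.3, -3.8]
grip_width: 17.5
```

Run:
```python
from m import *
delta(502.7,-40.2,180,1.411)
T=cap('top');S=cap('side')
W=np.zeros((600,800,3),np.uint8)
a=cv2.resize(T['color'][130:260,340:440,::-1],None,fx=4,fy=4,interpolation=2)
b=cv2.resize(S['color'][90:200,240:340,::-1],None,fx=4,fy=4,interpolation=2)
W[:a.shape[0],:400]=a;W[:b.shape[0],400:]=b
cv2.imwrite('pics/e.png',W)
```

```text
t 6.58 grasp [ 511.6 -289.6  191.2] yang 1.412 tilt [-0.0072  0.0061] F [ 0.1  0.3 -3.8] w 17.5 q [-0.6   0.13  1.57  0.    1.45 -2.02]
 tool shift [ 48.1 244.8  12.8] rz 0.001
```

View pics/e.png

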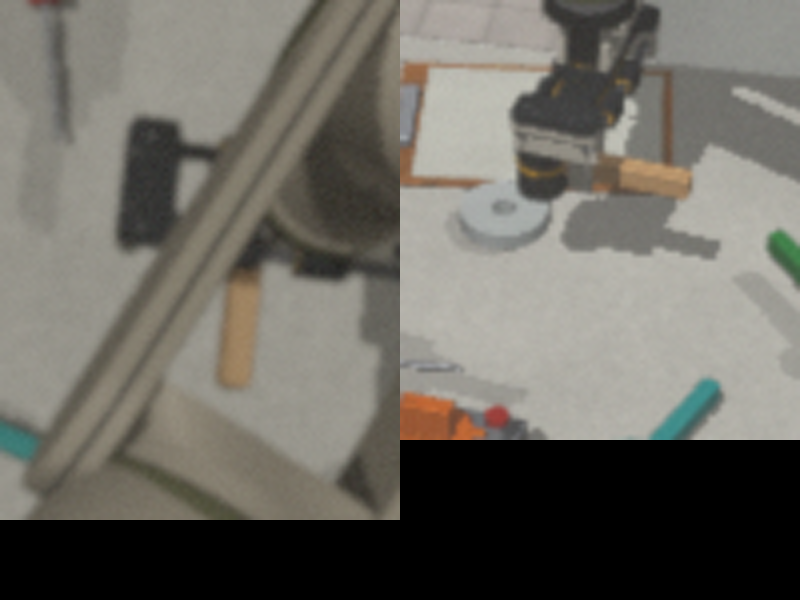

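Request:
apply_moves([
  {"dx":9,"dy":35,"dz":0,"rx":0.005,"ry":-0.008,"rz":0,"fingers":0},
  {"dx":9,"dy":50,"dz":0,"rx":0,"ry":0,"rz":0,"fingers":0},
  {"dx":10,"dy":50,"dz":0,"rx":0,"ry":0,"rz":0,"fingers":0},
  {"dx":10,"dy":50,"dz":0,"rx":0,"ry":0,"rz":0,"fingers":0},
  {"dx":10,"dy":40,"dz":0,"rx":0,"ry":0,"rz":0,"fingers":0},
  {"dx":4,"dy":20,"dz":0,"rx":0,"ry":0,"rz":0,"fingers":0},
  {"dx":0,"dy":0,"dz":0,"rx":0,"ry":0,"rz":0,"fingers":0},
  {"dx":0,"dy":0,"dz":0,"rx":0,"ry":0,"rz":0,"fingers":0},
])

```text
t: 7.68
tool_pos: [494.4, -32.0, 245.8]
tool_rot: [0.08, 0.997, 0.002, -0.008]
ft_force: [-0.4, 0.7, -3.4]
grip_width: 17.8
```

```bash
python3 -c "
from h import *
delta(502.8,-40.2,154,1.411)"
```

```text
t 7.67 grasp [493.3 -31.6 180.5] yang 1.4106 tilt [-0.016   0.0055] F [-0.4  0.7 -3.4] w 17.8 q [-0.17 -0.11  1.83  0.    1.43 -1.58]
 tool shift [-11.2  -7.   26.3] rz -0.0004
```

Request:
apply_moves([
  {"dx":-8,"dy":-5,"dz":6,"rx":0.002,"ry":-0.012,"rz":0,"fingers":0},
  {"dx":-4,"dy":-2,"dz":6,"rx":0.001,"ry":-0.005,"rz":0,"fingers":0},
  {"dx":0,"dy":0,"dz":0,"rx":0,"ry":0,"rz":0,"fingers":0},
  {"dx":0,"dy":0,"dz":0,"rx":0,"ry":0,"rz":0,"fingers":0},
])

```text
t: 8.18
tool_pos: [505.5, -44.1, 231.6]
tool_rot: [0.082, 0.997, -0.0, -0.0]
ft_force: [0.2, -0.3, -3.3]
grip_width: 18.0
```

Run:
```python
from m import *
delta(502.8,-40.2,154,1.411)
S=cap('side')
cv2.imwrite('pics/f.png',cv2.resize(S['color'][130:230,200:320,::-1],None,fx=6,fy=6,interpolation=2))
```

```text
t 8.18 grasp [505.5 -44.2 166.3] yang 1.4068 tilt [-0.0002 -0.0008] F [ 0.2 -0.3 -3.3] w 18.0 q [-0.19 -0.08  1.83 -0.    1.39 -1.59]
 tool shift [ 3.3  3.5 12.3] rz -0.0042
```

View pics/f.png

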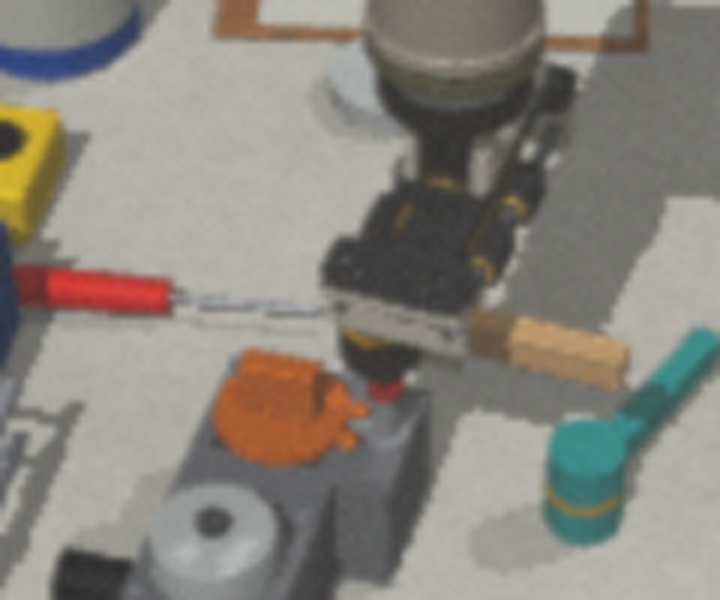

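The head is just above the pin, at crop pixel (380,360). I'll correct the remaining 3 mm and press down in small steps.

Request:
apply_moves([
  {"dx":3,"dy":3,"dz":0,"rx":0,"ry":0,"rz":-0.004,"fingers":0},
  {"dx":1,"dy":1,"dz":4,"rx":0,"ry":0,"rz":0,"fingers":0},
  {"dx":0,"dy":0,"dz":5,"rx":0,"ry":0,"rz":0,"fingers":0},
  {"dx":0,"dy":0,"dz":5,"rx":0,"ry":0,"rz":0,"fingers":0},
])

```text
t: 8.72
tool_pos: [502.2, -38.9, 217.8]
tool_rot: [0.079, 0.997, -0.0, 0.001]
ft_force: [-4.1, 0.5, 4.2]
grip_width: 17.8
```

```bash
python3 -c "
from h import *
delta(502.8,-40.2,140,1.411)"
```

```text
t 8.72 grasp [502.3 -38.9 152.5] yang 1.4117 tilt [ 0.0013 -0.0011] F [-4.1  0.5  4.2] w 17.8 q [-0.18 -0.08  1.86 -0.    1.36 -1.59]
 tool shift [-0.7 -1.2 12.5] rz 0.0007
```

Request:
apply_moves([
  {"dx":-0.5,"dy":-1,"dz":5,"rx":0,"ry":0,"rz":0,"fingers":0},
  {"dx":0,"dy":0,"dz":5,"rx":0,"ry":0,"rz":0,"fingers":0},
  {"dx":0,"dy":0,"dz":5,"rx":0,"ry":0,"rz":0,"fingers":0},
])

```text
t: 9.1
tool_pos: [502.8, -39.4, 204.3]
tool_rot: [0.079, 0.997, 0.0, 0.001]
ft_force: [-12.8, 3.0, 22.6]
grip_width: 17.6
```

```bash
python3 -c "
from h import *
delta(502.8,-40.2,140,1.411)"
```

```text
t 9.1 grasp [502.9 -39.4 139. ] yang 1.4125 tilt [ 0.0017 -0.0001] F [-12.8   3.   22.6] w 17.6 q [-0.18 -0.06  1.87  0.    1.33 -1.59]
 tool shift [-0.1 -0.8 -1. ] rz 0.0015
```

Request:
apply_moves([
  {"dx":0,"dy":0,"dz":2,"rx":0,"ry":0,"rz":0,"fingers":0},
  {"dx":0,"dy":0,"dz":1,"rx":0,"ry":0,"rz":0,"fingers":0},
  {"dx":0,"dy":0,"dz":1,"rx":0,"ry":0,"rz":0,"fingers":0},
])

```text
t: 9.48
tool_pos: [502.8, -39.3, 204.2]
tool_rot: [0.079, 0.997, 0.0, 0.001]
ft_force: [-6.9, 2.9, 7.6]
grip_width: 17.8
```

```bash
python3 -c "
from h import *
delta(502.8,-40.2,140,1.411)"
```

```text
t 9.47 grasp [502.9 -39.3 138.9] yang 1.413 tilt [ 0.0018 -0.0001] F [-6.9  2.9  7.6] w 17.8 q [-0.18 -0.06  1.87  0.    1.33 -1.59]
 tool shift [-0.  -0.9 -1.1] rz 0.002
```

Request:
apply_moves([
  {"dx":0,"dy":0,"dz":6,"rx":0,"ry":0,"rz":0,"fingers":0},
  {"dx":0,"dy":0,"dz":6,"rx":0,"ry":0,"rz":0,"fingers":0},
])

```text
t: 9.72
tool_pos: [503.3, -39.5, 197.3]
tool_rot: [0.079, 0.997, -0.0, 0.002]
ft_force: [-15.7, 2.3, 23.4]
grip_width: 18.0
```

```bash
python3 -c "
from h import *
delta(502.8,-40.2,140,1.411)"
```

```text
t 9.72 grasp [503.5 -39.5 132. ] yang 1.4133 tilt [ 0.0032 -0.0006] F [-15.7   2.3  23.4] w 18.0 q [-0.18 -0.05  1.87  0.    1.32 -1.59]
 tool shift [ 0.6 -0.8 -8. ] rz 0.0023
```

Request:
apply_moves([
  {"dx":0,"dy":0,"dz":-10,"rx":0,"ry":0,"rz":0,"fingers":0},
  {"dx":0,"dy":0,"dz":-20,"rx":0,"ry":0,"rz":0,"fingers":0},
  {"dx":0,"dy":-25,"dz":-25,"rx":0,"ry":0,"rz":0,"fingers":0},
  {"dx":0,"dy":-40,"dz":-15,"rx":0,"ry":0,"rz":0,"fingers":0},
  {"dx":0,"dy":-40,"dz":0,"rx":0,"ry":0,"rz":0,"fingers":0},
  {"dx":0,"dy":-20,"dz":0,"rx":0,"ry":0,"rz":0,"fingers":0},
  {"dx":0,"dy":0,"dz":0,"rx":0,"ry":0,"rz":0,"fingers":0},
])

```text
t: 10.6
tool_pos: [483.6, -166.9, 269.5]
tool_rot: [0.078, 0.997, -0.001, 0.003]
ft_force: [0.3, 0.4, -4.3]
grip_width: 17.8
```

Run:
```python
from m import *
delta(502.8,-40.2,160,1.411)
S=cap('side')
xs,ys=seg(S,(0,110,70),(5,255,255),(255,188,275,206)); print(len(xs),xs.mean(),ys.mean(),ys.min(),ys.max())
for z in(120,106): print(z,proj(S,[540.2,-46.2,z]))
a=cv2.resize(S['color'][80:220,220:360,::-1],None,fx=4,fy=4,interpolation=2)
cv2.imwrite('pics/g.png',a)
```

```text
t 10.6 grasp [ 483.9 -167.1  204.2] yang 1.4146 tilt [ 0.0051 -0.0024] F [ 0.3  0.4 -4.3] w 17.8 q [-0.43 -0.1   1.78 -0.    1.45 -1.85]
 tool shift [  1.4 128.3  44. ] rz 0.0036
19 263.89473684210526 196.57894736842104 195 198
120 [263.8935749  192.01527562]
106 [263.9549177  195.09787542]
```

View pics/g.png

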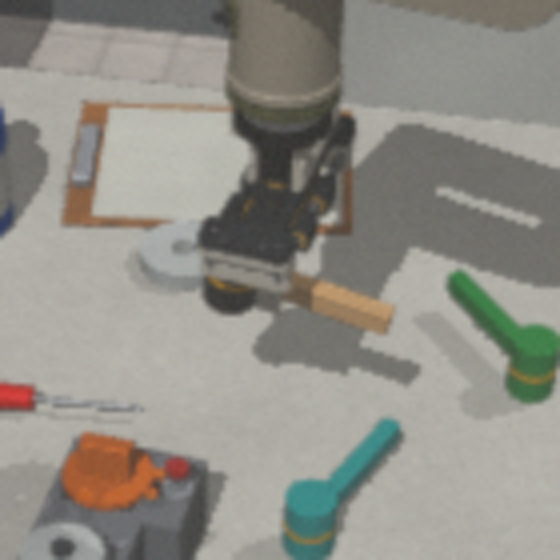

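The pin has dropped about 12 mm in the image, to about 106–107 mm. The mallet then only slipped in the grip at about 27 N, so the pin is at its stop. The handle slipped in the pads, so the mallet is now tilted; I'll measure that before setting it down.

Run:
```python
from m import *
S=cap('side')
s=r.sense();M=R.from_quat(s['tool_rot']).as_matrix();g=s['tool_pos']+M[:,2]*r.tcp_to_grasp
d=np.array([-np.cos(-.158),-np.sin(-.158),0])
xs,ys=seg(S,(8,60,90),(25,255,255),(285,140,325,170))
A=np.stack([xs,ys],1).astype(np.float32);vx,vy,_,_=cv2.fitLine(A,cv2.DIST_L2,0,.01,.01).ravel()
print('n',len(xs),A.mean(0),'slope',vy/vx, 'end col',xs.max())
for th in (0,.1,.15,.2,.25,.3):
    f=lambda L:proj(S,g+d*L*np.cos(th)-np.array([0,0,L*np.sin(th)]))
    a,b=f(45),f(97);print(th,a,b,(b-a)[1]/(b-a)[0])
# pin subpixel: compare with start picture
import cv2
o=cv2.imread('pics/side0.png')[:,:,::-1].astype(float);n=S['color'].astype(float)
for im in(o,n):
    w=np.clip(im[186:206,256:274,0]-im[186:206,256:274,1]-40,0,None)*(im[186:206,256:274,1]<70)
    Y,X=np.mgrid[186:206,256:274];print('pin',w.sum(),(w*X).sum()/w.sum(),(w*Y).sum()/w.sum())
```

```text
n 204 [304.7353  155.56372] slope 0.37298107 end col 317
0 [300.8329112  153.45515337] [316.36031909 156.95002806] 0.22507779241260673
0.1 [300.70135606 154.51953164] [315.99688238 159.23857621] 0.30852449674520405
0.15 [300.58639386 155.03529618] [315.70902228 160.34247917] 0.350943158822895
0.2 [300.43915577 155.53841626] [315.35204127 161.41595672] 0.3941249637053421
0.25 [300.26012697 156.02767153] [314.92737434 162.4565234 ] 0.4383134547999806
0.3 [300.04986959 156.5018854 ] [314.43660959 163.46181676] 0.4837740423299809
pin 548.0 263.73722627737226 193.9324817518248
pin 716.0 263.9189944134078 196.56284916201116
```

Request:
apply_moves([
  {"dx":-10,"dy":-30,"dz":0,"rx":0,"ry":0,"rz":0,"fingers":0},
  {"dx":-10,"dy":-40,"dz":0,"rx":0,"ry":0.06,"rz":0,"fingers":0},
  {"dx":-10,"dy":-30,"dz":0,"rx":0,"ry":0.06,"rz":0,"fingers":0},
  {"dx":-5,"dy":-15,"dz":0,"rx":0,"ry":0.03,"rz":0,"fingers":0},
  {"dx":0,"dy":0,"dz":0,"rx":0,"ry":0,"rz":0,"fingers":0},
  {"dx":0,"dy":0,"dz":0,"rx":0,"ry":0,"rz":0,"fingers":0},
])

```text
t: 11.45
tool_pos: [503.9, -280.5, 266.8]
tool_rot: [0.073, 0.995, 0.007, -0.074]
ft_force: [-0.4, 1.6, -4.5]
grip_width: 18.0
```

```bash
cat >> h.py <<'E'
def delta2(x,y,z,ya,th):
    "like delta, with full orientation target: yaw ya, then ry th; grasp point target"
    s=r.sense(); Rm=R.from_quat(s['tool_rot']); M=Rm.as_matrix()
    yv=np.array([np.cos(ya),np.sin(ya),0]); zv=np.array([0,0,-1.]); xv=np.cross(yv,zv)
    G=R.from_matrix(np.stack([xv,yv,zv],1))*R.from_rotvec([0,th,0])
    tcp=np.array([x,y,z])-G.as_matrix()[:,2]*r.tcp_to_grasp
    g=s['tool_pos']+M[:,2]*r.tcp_to_grasp
    print('t',round(s['t'],2),'grasp',np.round(g,1),'F',np.round(s['ft_force'],1),'w',round(s['grip_width'],1))
    print(' tcp shift(tool)',np.round(M.T@(tcp-s['tool_pos']),1),'rv',np.round((Rm.inv()*G).as_rotvec(),4))
E
python3 -c "
from h import *
delta2(514,-291.5,80,1.412,.175)"
```

```text
t 11.45 grasp [ 494.3 -279.   202.2] F [-0.4  1.6 -4.5] w 18.0
 tcp shift(tool) [-40.9  -9.8 117.7] rv [0.0002 0.0258 0.0128]
```

Request:
apply_moves([
  {"dx":-14,"dy":-4,"dz":39,"rx":0,"ry":0.015,"rz":0.008,"fingers":0},
  {"dx":-14,"dy":-4,"dz":39,"rx":0,"ry":0.01,"rz":0.005,"fingers":0},
  {"dx":-11,"dy":-2,"dz":30,"rx":0,"ry":0,"rz":0,"fingers":0},
  {"dx":0,"dy":0,"dz":0,"rx":0,"ry":0,"rz":0,"fingers":0},
  {"dx":0,"dy":0,"dz":0,"rx":0,"ry":0,"rz":0,"fingers":0},
])

```text
t: 12.08
tool_pos: [525.9, -288.8, 155.4]
tool_rot: [0.077, 0.994, 0.006, -0.083]
ft_force: [-0.1, 0.6, -2.7]
grip_width: 18.1
```

```bash
python3 -c "
from h import *
delta2(514,-291.5,36,1.412,.175)"
```

```text
t 12.07 grasp [ 515.1 -287.2   91. ] F [-0.1  0.6 -2.7] w 18.1
 tcp shift(tool) [-9.2 -4.5 54.3] rv [-0.0016  0.0077  0.0042]
```

Request:
apply_moves([
  {"dx":-5,"dy":-3,"dz":25,"rx":0,"ry":0.007,"rz":0.004,"fingers":0},
  {"dx":-3,"dy":-1,"dz":15,"rx":0,"ry":0,"rz":0,"fingers":0},
  {"dx":-1,"dy":0,"dz":7,"rx":0,"ry":0,"rz":0,"fingers":0},
  {"dx":0,"dy":0,"dz":3,"rx":0,"ry":0,"rz":0,"fingers":0},
])

```text
t: 12.58
tool_pos: [526.8, -293.7, 104.6]
tool_rot: [0.079, 0.993, 0.005, -0.085]
ft_force: [-0.1, 0.4, -3.6]
grip_width: 18.2
```

```bash
python3 -c "
from h import *
delta2(514,-291.5,34,1.412,.175)"
```

```text
t 12.57 grasp [ 515.9 -292.2   40.2] F [-0.1  0.4 -3.6] w 18.2
 tcp shift(tool) [0.6 0.1 6.4] rv [-0.0035  0.0049 -0.0003]
```

Request:
apply_moves([
  {"dx":-0.5,"dy":0,"dz":3,"rx":0,"ry":0.003,"rz":0,"fingers":0},
  {"dx":-0.5,"dy":0,"dz":3,"rx":0,"ry":0,"rz":0,"fingers":0},
  {"dx":0,"dy":0,"dz":2,"rx":0,"ry":0,"rz":0,"fingers":0},
])

```text
t: 12.95
tool_pos: [526.8, -294.0, 96.7]
tool_rot: [0.079, 0.993, 0.005, -0.086]
ft_force: [0.3, 0.4, -2.3]
grip_width: 17.9
```

Run:
```python
from m import *
delta2(514,-291.5,34,1.412,.175)
S=cap('side')
s=r.sense();M=R.from_quat(s['tool_rot']).as_matrix();g=s['tool_pos']+M[:,2]*r.tcp_to_grasp
d=np.array([-np.cos(-.158),-np.sin(-.158),0])
xs,ys=seg(S,(8,60,90),(25,255,255),(276,155,330,190))
A=np.stack([xs,ys],1).astype(np.float32);vx,vy,_,_=cv2.fitLine(A,cv2.DIST_L2,0,.01,.01).ravel()
print('n',len(xs),A.mean(0),'slope',vy/vx)
for th in (-.1,0,.1):
    f=lambda L:proj(S,g+d*L*np.cos(th)-np.array([0,0,L*np.sin(th)]))
    a,b=f(45),f(97);print(th,a,b,(b-a)[1]/(b-a)[0])
```

```text
t 12.95 grasp [ 515.7 -292.4   32.3] F [ 0.3  0.4 -2.3] w 17.9
 tcp shift(tool) [ 1.9  0.4 -1.3] rv [-0.0039  0.0027 -0.0005]
n 167 [297.56885 166.77246] slope 0.24840705
-0.1 [294.91784822 165.94875696] [308.39189175 167.99582724] 0.1519269454892212
0 [294.93066448 166.8767936 ] [308.36211032 170.00125529] 0.2326228855236851
0.1 [294.82831875 167.77434991] [308.08163169 171.93097988] 0.313629504627258
```

Request:
apply_moves([
  {"dx":0,"dy":0,"dz":2,"rx":0,"ry":0,"rz":0,"fingers":0},
  {"dx":0,"dy":0,"dz":1.5,"rx":0,"ry":0,"rz":0,"fingers":0},
  {"dx":0,"dy":0,"dz":0,"rx":0,"ry":0,"rz":0,"fingers":15},
  {"dx":0,"dy":0,"dz":0,"rx":0,"ry":0,"rz":0,"fingers":50},
  {"dx":0,"dy":0,"dz":0,"rx":0,"ry":0,"rz":0,"fingers":60},
  {"dx":0,"dy":0,"dz":0,"rx":0,"ry":0,"rz":0,"fingers":60},
])

```text
t: 13.75
tool_pos: [527.5, -294.9, 97.1]
tool_rot: [0.079, 0.993, 0.004, -0.084]
ft_force: [0.5, -0.4, -0.6]
grip_width: 43.1
```

```bash
python3 -c "
from h import *
delta2(514,-291.5,100,1.412,0)"
```

```text
t 13.75 grasp [ 516.6 -293.6   32.8] F [ 0.5 -0.4 -0.6] w 43.1
 tcp shift(tool) [ 25.1   0.9 -64.9] rv [-0.006  -0.1687 -0.0003]
```

Request:
apply_moves([
  {"dx":0,"dy":0,"dz":-30,"rx":0,"ry":0,"rz":0,"fingers":60},
  {"dx":0,"dy":0,"dz":-50,"rx":0,"ry":0,"rz":0,"fingers":60},
  {"dx":0,"dy":0,"dz":-60,"rx":0,"ry":-0.05,"rz":0,"fingers":60},
  {"dx":0,"dy":20,"dz":-30,"rx":0,"ry":-0.06,"rz":-0.04,"fingers":60},
  {"dx":-5,"dy":50,"dz":0,"rx":0,"ry":-0.06,"rz":-0.04,"fingers":60},
  {"dx":-5,"dy":50,"dz":0,"rx":0,"ry":0,"rz":0,"fingers":60},
  {"dx":-5,"dy":50,"dz":0,"rx":0,"ry":0,"rz":0,"fingers":60},
  {"dx":-5,"dy":30,"dz":0,"rx":0,"ry":0,"rz":0,"fingers":60},
  {"dx":0,"dy":0,"dz":0,"rx":0,"ry":0,"rz":0,"fingers":60},
])

```text
t: 14.88
tool_pos: [595.5, -96.3, 271.2]
tool_rot: [0.039, 0.999, -0.001, 0.005]
ft_force: [0.0, -1.5, 0.3]
grip_width: 55.5
```

Run:
```python
from m import *
delta2(600,-51.2,150,1.487,0)
S=cap('side');T=cap('top')
W=np.zeros((600,800,3),np.uint8)
a=cv2.resize(S['color'][130:220,220:330,::-1],None,fx=5,fy=5,interpolation=2)
W[:a.shape[0],:a.shape[1]]=a
b=cv2.resize(T['color'][160:240,370:420,::-1],None,fx=5,fy=5,interpolation=2);W[:400,550:800]=b
cv2.imwrite('pics/h.png',W)
```

```text
t 14.88 grasp [596.1 -96.4 205.9] F [ 0.  -1.5  0.3] w 55.5
 tcp shift(tool) [-0.4 45.4 55.8] rv [-0.001   0.0099  0.0056]
```

View pics/h.png

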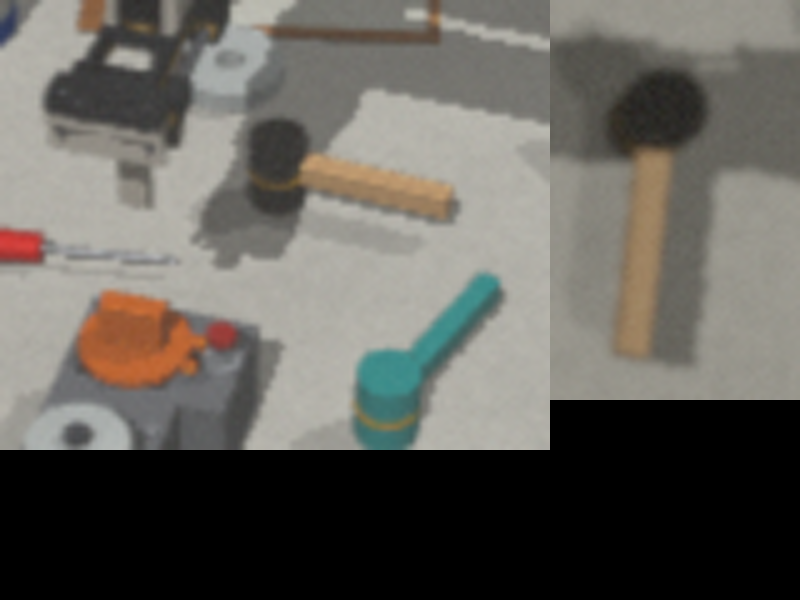

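The mallet stands flat on its head on the bench, and the pin is down. Next is the cap.

Request:
apply_moves([
  {"dx":0,"dy":25,"dz":0,"rx":0,"ry":0.01,"rz":0.005,"fingers":60},
  {"dx":0,"dy":15,"dz":20,"rx":0,"ry":0,"rz":0,"fingers":60},
  {"dx":0,"dy":4,"dz":25,"rx":0,"ry":0,"rz":0,"fingers":60},
  {"dx":0,"dy":0,"dz":10,"rx":0,"ry":0,"rz":0,"fingers":60},
  {"dx":0,"dy":0,"dz":0,"rx":0,"ry":0,"rz":0,"fingers":60},
])

```text
t: 15.6
tool_pos: [597.5, -58.9, 210.7]
tool_rot: [0.045, 0.999, -0.002, -0.001]
ft_force: [0.1, 0.4, 0.4]
grip_width: 55.9
```

```bash
python3 -c "
from h import *
delta2(600,-51.2,107,1.487,0)"
```

```text
t 15.6 grasp [597.3 -59.1 145.4] F [0.1 0.4 0.4] w 55.9
 tcp shift(tool) [-1.9  8.1 38.4] rv [-0.0035 -0.0027 -0.0071]
```

Request:
apply_moves([
  {"dx":-2,"dy":7,"dz":8,"rx":-0.003,"ry":-0.003,"rz":-0.007,"fingers":60},
  {"dx":-0.5,"dy":2,"dz":14,"rx":0,"ry":0,"rz":0,"fingers":60},
  {"dx":0,"dy":0,"dz":10,"rx":0,"ry":0,"rz":0,"fingers":60},
  {"dx":0,"dy":0,"dz":4,"rx":0,"ry":0,"rz":0,"fingers":60},
])

```text
t: 16.1
tool_pos: [601.9, -50.6, 173.8]
tool_rot: [0.042, 0.999, -0.0, 0.002]
ft_force: [0.2, -0.0, 0.9]
grip_width: 56.0
```

```bash
python3 -c "
from h import *
delta2(600,-51.2,107,1.487,0)"
```

```text
t 16.1 grasp [602.1 -50.7 108.5] F [ 0.2 -0.   0.9] w 56.0
 tcp shift(tool) [ 1.9 -0.8  1.5] rv [-0.0007  0.0031 -0.0003]
```

Request:
apply_moves([
  {"dx":2,"dy":-0.5,"dz":1.5,"rx":0,"ry":0.003,"rz":0,"fingers":60},
  {"dx":0,"dy":0,"dz":0,"rx":0,"ry":0,"rz":0,"fingers":30},
  {"dx":0,"dy":0,"dz":0,"rx":0,"ry":0,"rz":0,"fingers":0},
  {"dx":0,"dy":0,"dz":0,"rx":0,"ry":0,"rz":0,"fingers":0},
  {"dx":0,"dy":0,"dz":0,"rx":0,"ry":0,"rz":0,"fingers":0},
  {"dx":0,"dy":0,"dz":0,"rx":0,"ry":0,"rz":0,"fingers":0},
  {"dx":0,"dy":0,"dz":0,"rx":0,"ry":0,"rz":0,"fingers":0},
])

```text
t: 16.98
tool_pos: [600.2, -50.6, 173.2]
tool_rot: [0.042, 0.999, -0.0, 0.001]
ft_force: [-0.5, 0.9, -1.4]
grip_width: 16.0
```

```bash
python3 -c "
from h import *
delta2(600,-51.2,107,1.487,0);print(r.sense()['torque'])"
```

```text
t 16.98 grasp [600.3 -50.7 107.9] F [-0.5  0.9 -1.4] w 16.0
 tcp shift(tool) [ 0.2 -0.6  0.9] rv [-0.0001  0.0013 -0.0003]
[ 0.11355917 -0.03126445  0.01192   ]
```

Gripped at 16.0 mm, the bar's width. I'll try one direction first.

Request:
apply_moves([
  {"dx":0,"dy":0,"dz":0,"rx":0,"ry":0,"rz":0.06,"fingers":0},
  {"dx":0,"dy":0,"dz":0,"rx":0,"ry":0,"rz":0.06,"fingers":0},
  {"dx":0,"dy":0,"dz":0,"rx":0,"ry":0,"rz":0.06,"fingers":0},
  {"dx":0,"dy":0,"dz":0,"rx":0,"ry":0,"rz":0.06,"fingers":0},
  {"dx":0,"dy":0,"dz":0,"rx":0,"ry":0,"rz":0.04,"fingers":0},
])

```text
t: 17.6
tool_pos: [601.0, -49.2, 173.3]
tool_rot: [0.184, 0.983, 0.001, 0.001]
ft_force: [-0.8, 0.4, 0.7]
grip_width: 17.2
```

```bash
python3 -c "
from h import *
delta(600.3,-50.7,107.9,1.487);print(r.sense()['torque'])"
```

```text
t 17.6 grasp [601.2 -49.1 108. ] yang 1.2011 tilt [0.0031 0.0012] F [-0.8  0.4  0.7] w 17.2 q [-0.17  0.23  1.62  0.    1.29 -1.37]
 tool shift [ 0.3 -1.8  0.1] rz -0.2859
[0.16783242 0.08087708 0.9110415 ]
```

Torque climbed to 0.9 N·m and the jaws widened at under 0.29 rad, so that's the wrong-way stop. I'll turn the other way.

Request:
apply_moves([
  {"dx":0,"dy":-0.5,"dz":0,"rx":0,"ry":0,"rz":-0.06,"fingers":0},
  {"dx":0,"dy":-0.5,"dz":0,"rx":0,"ry":0,"rz":-0.08,"fingers":0},
  {"dx":0,"dy":-0.5,"dz":0,"rx":0,"ry":0,"rz":-0.08,"fingers":0},
  {"dx":0,"dy":0,"dz":0,"rx":0,"ry":0,"rz":-0.08,"fingers":0},
  {"dx":0,"dy":0,"dz":0,"rx":0,"ry":0,"rz":-0.08,"fingers":0},
  {"dx":0,"dy":0,"dz":0,"rx":0,"ry":0,"rz":-0.08,"fingers":0},
])

```text
t: 18.35
tool_pos: [600.1, -50.8, 173.2]
tool_rot: [-0.052, 0.999, 0.0, 0.001]
ft_force: [-0.8, -0.5, 0.1]
grip_width: 15.9
```

```bash
python3 -c "
from h import *
delta(600.3,-50.7,107.9,1.487);print(r.sense()['torque'])"
```

```text
t 18.35 grasp [600.2 -50.8 107.9] yang 1.6758 tilt [0.0016 0.0002] F [-0.8 -0.5  0.1] w 15.9 q [-0.17  0.23  1.62  0.    1.29 -1.85]
 tool shift [-0.1  0.  -0. ] rz 0.1888
[ 0.02955641  0.06037267 -0.06536146]
```

Request:
apply_moves([
  {"dx":0,"dy":0,"dz":0,"rx":0,"ry":0,"rz":-0.08,"fingers":0},
  {"dx":0,"dy":0,"dz":0,"rx":0,"ry":0,"rz":-0.08,"fingers":0},
  {"dx":0,"dy":0,"dz":0,"rx":0,"ry":0,"rz":-0.08,"fingers":0},
  {"dx":0,"dy":0,"dz":0,"rx":0,"ry":0,"rz":-0.08,"fingers":0},
  {"dx":0,"dy":0,"dz":0,"rx":0,"ry":0,"rz":-0.08,"fingers":0},
  {"dx":0,"dy":0,"dz":0,"rx":0,"ry":0,"rz":-0.08,"fingers":0},
])

```text
t: 19.1
tool_pos: [600.1, -51.8, 173.2]
tool_rot: [-0.296, 0.955, -0.001, 0.001]
ft_force: [0.5, -0.1, -0.1]
grip_width: 16.0
```

```bash
python3 -c "
from h import *
delta(600.3,-50.7,107.9,2.307);print(r.sense()['torque'])"
```

```text
t 19.1 grasp [600.2 -51.9 107.9] yang 2.1716 tilt [ 0.0017 -0.0016] F [ 0.5 -0.1 -0.1] w 16.0 q [-0.17  0.23  1.62 -0.    1.29 -2.34]
 tool shift [-0.8  1.  -0. ] rz -0.1354
[ 0.21939922 -0.06894379 -0.02628261]
```

Request:
apply_moves([
  {"dx":-0.5,"dy":0.7,"dz":0,"rx":0,"ry":0,"rz":-0.06,"fingers":0},
  {"dx":0,"dy":0,"dz":0,"rx":0,"ry":0,"rz":-0.06,"fingers":0},
  {"dx":0,"dy":0,"dz":0,"rx":0,"ry":0,"rz":-0.04,"fingers":0},
])

```text
t: 19.48
tool_pos: [599.9, -51.2, 173.2]
tool_rot: [-0.374, 0.928, -0.001, 0.0]
ft_force: [-1.0, -0.0, 1.3]
grip_width: 15.8
```

```bash
python3 -c "
from h import *
delta(600.3,-50.9,107.9,2.307);print(r.sense()['torque'])"
```

```text
t 19.48 grasp [600.  -51.4 107.9] yang 2.3369 tilt [ 0.0012 -0.0018] F [-1.  -0.   1.3] w 15.8 q [-0.17  0.23  1.62 -0.    1.29 -2.51]
 tool shift [-0.5  0.1 -0. ] rz 0.0299
[ 0.27561616  0.11485894 -0.69273385]
```

At the stop: 0.85 rad with a torque of -0.7 N·m. I'll relax slightly and lift.

Request:
apply_moves([
  {"dx":0,"dy":0,"dz":0,"rx":0,"ry":0,"rz":0.02,"fingers":0},
  {"dx":0,"dy":0,"dz":-4,"rx":0,"ry":0,"rz":0,"fingers":0},
  {"dx":0,"dy":0,"dz":-6,"rx":0,"ry":0,"rz":0,"fingers":0},
  {"dx":0,"dy":0,"dz":-6,"rx":0,"ry":0,"rz":0,"fingers":0},
])

```text
t: 19.98
tool_pos: [599.2, -51.8, 188.2]
tool_rot: [-0.363, 0.932, -0.001, -0.001]
ft_force: [0.3, -0.2, -0.8]
grip_width: 15.8
```

```bash
python3 -c "
from h import *
delta(600.0,-51.2,230,2.307);print(r.sense()['torque'])"
```

```text
t 19.98 grasp [599.1 -52.  122.9] yang 2.3129 tilt [-0.0013 -0.0025] F [ 0.3 -0.2 -0.8] w 15.8 q [-0.17  0.22  1.61 -0.    1.32 -2.48]
 tool shift [-9.000e-01 -1.000e-01 -1.071e+02] rz 0.0059
[0.08834334 0.04701855 0.01422144]
```

Request:
apply_moves([
  {"dx":0,"dy":0,"dz":-10,"rx":0,"ry":0,"rz":0,"fingers":0},
  {"dx":0,"dy":0,"dz":-15,"rx":0,"ry":0,"rz":0,"fingers":0},
  {"dx":0,"dy":0,"dz":-20,"rx":0,"ry":0,"rz":0,"fingers":0},
  {"dx":0,"dy":0,"dz":-25,"rx":0,"ry":0,"rz":0,"fingers":0},
  {"dx":0,"dy":0,"dz":-25,"rx":0,"ry":0,"rz":0,"fingers":0},
  {"dx":0,"dy":0,"dz":-20,"rx":0,"ry":0,"rz":0,"fingers":0},
  {"dx":0,"dy":0,"dz":-12,"rx":0,"ry":0,"rz":0,"fingers":0},
  {"dx":0,"dy":0,"dz":-5,"rx":0,"ry":0,"rz":0,"fingers":0},
  {"dx":0,"dy":0,"dz":0,"rx":0,"ry":0,"rz":0,"fingers":0},
  {"dx":0,"dy":0,"dz":0,"rx":0,"ry":0,"rz":0,"fingers":0},
])

```text
t: 21.22
tool_pos: [599.5, -50.9, 333.7]
tool_rot: [-0.363, 0.932, -0.002, 0.002]
ft_force: [-0.0, -0.4, -1.6]
grip_width: 15.5
```

Run:
```python
from m import *
delta2(600.0,-51.2,263,2.307,0)
S=cap('side')
cv2.imwrite('pics/i.png',cv2.resize(S['color'][110:230,200:340,::-1],None,fx=5,fy=5,interpolation=2))
```

```text
t 21.23 grasp [599.9 -51.1 268.4] F [-0.  -0.4 -1.6] w 15.5
 tcp shift(tool) [-0.1 -0.5  5.4] rv [-0.0058  0.0016  0.0068]
```

View pics/i.png

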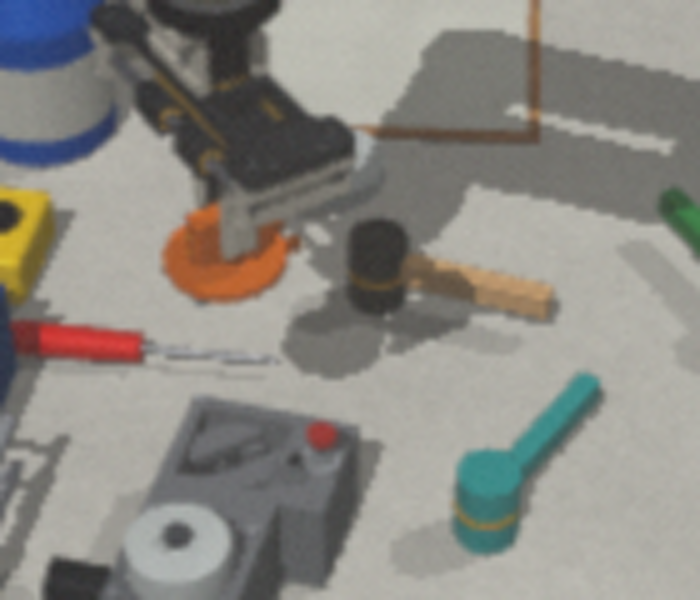

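The cap is off and upright in the gripper, about 160 mm above its seat. The mallet is standing and the pin is down. I'll let the arm settle and hand in.

Request:
apply_moves([
  {"dx":0,"dy":0,"dz":0,"rx":0,"ry":0,"rz":0,"fingers":0},
  {"dx":0,"dy":0,"dz":0,"rx":0,"ry":0,"rz":0,"fingers":0},
  {"dx":0,"dy":0,"dz":0,"rx":0,"ry":0,"rz":0,"fingers":0},
])

```text
t: 21.65
tool_pos: [599.0, -50.8, 331.8]
tool_rot: [-0.363, 0.932, -0.002, 0.0]
ft_force: [-0.2, -0.5, -1.0]
grip_width: 15.9
```

```bash
python3 -c "
from h import *
delta(600,-51,263,2.307);print(abs(r.sense()['joint_vel']).max());print(r.close_job())"
```

```text
t 21.65 grasp [599.1 -51.  266.5] yang 2.3138 tilt [ 0.0021 -0.0027] F [-0.2 -0.5 -1. ] w 15.9 q [-0.17  0.12  1.45 -0.    1.57 -2.48]
 tool shift [-0.6 -0.6  3.5] rz 0.0068
0.0017323809551830444
the job is handed in; nothing more can be done
None
```

The job is done and handed in at 21.7 s. The pin is down, the mallet is back on the bench, and the gripper is holding the cap above the pump.

- **Pin:** I pressed it down with the mallet's lower face. In the side picture it dropped about 12 mm, which puts its top at about 106–107 mm. The picture is only good to about 1 mm. Pressing harder, to about 27 N, only made the mallet slip in the grip, so I take the pin to be at its stop.
- **Mallet:** The slip had tilted it by about 0.18 rad in the jaws. I levelled it before setting it down, and the pictures show it standing flat where it started.
- **Cap:** Clockwise turned out to be the wrong way: the torque reached 0.9 N·m within 0.29 rad and the jaws slipped a little on the bar. Anticlockwise it came to its stop at about 0.85 rad with −0.7 N·m. It then lifted off with almost no force.
- **Last check:** The cap is held upright (tool tilt under 0.004 rad) and still, about 158 mm above its seat, with the grip reading 15.9 mm on the 16 mm bar.
- **Other things on the bench:** I did not touch them on purpose. The last picture shows only some of them; those look undisturbed, and I did not check the bottle or jar again.

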